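# Put the router's vacuum pods away in their drawer

## Robot

A 7-joint arm with a two-finger parallel gripper is mounted at the origin on the work surface. World frame = base frame: x ahead of the robot, y to its left, z up, the work surface at z = 0. Lengths are in mm, angles in rad, forces in N, time in s.
With the tool pointing down it reaches from about 425 to 825 mm from the base axis. Payload 3.6 kg.
Tool frame: the origin (TCP) lies at the very end of the fingers, on their centre line; the grasp point (between the pads) lies 19 mm behind it; z points along the fingers, y is the line along which they close (so a half turn about z gives the same grasp; the last joint's range is limited). The gripper opens to 93 mm and grips with 3 to 60 N. Pads are 15 mm wide; open, the fingers measure 128 mm over their backs; the gripper's body (75 mm by 188 mm) begins 65 mm behind the grasp point.
Start: joints at [1.135, 0.615, -0.013, 1.423, 0.008, 1.103, -0.04], TCP at [258.389, -596.403, 218.64] pointing down, gripper open.
Joint ranges: [-3.12, 3.12], [-0.3, 2.06], [-1.34, 1.32], [0.26, 2.42], [-1.36, 4.5], [0.01, 1.98], [-2.84, 2.84]. Speed limits (rad/s): [2.79, 2.79, 3.14, 3.14, 3.14, 3.14, 3.14].

## Interface

Orientations are given as a unit quaternion [x, y, z, w].
In Python, from rig import arm, solver, vision, monitor gives the robot as it stands. Calls block until the motion is done:
- arm.move_ptp(position, orientation): joint-space move of the TCP to a pose.
- arm.servo_line(position, feed=150, rot=None, max_force=None): straight line of the TCP; rot=None keeps the orientation; feed is the mean speed in mm/s. With max_force (N) it stops when the force on the tool has changed by that much, and returns True; else False.
- arm.movej(angles): joint-space move.
- arm.set_gripper(opening, squeeze=None): finger opening in mm; squeeze is the grip in N (None keeps the last); returns when the fingers have stopped.
- arm.pause(seconds).
- solver.solve_ik(position, orientation): joint angles nearest the present ones, or None.
- vision.snapshot(name): name is "scene" or "top" or "wrist"; returns a dict with "image" (420x560x3 uint8, red, green, blue), "range_z" (420x560 float32, mm along the optical axis (not along the pixel's ray), 0 where there is no reading), "fx", "fy", "cx", "cy" (pixels), "extrinsics" (4x4, takes a point from camera to world coordinates); the wrist camera has in their place "tool_from_camera" (4x4, takes a point from camera to tool coordinates, whose origin is the TCP and whose axes are the flange's). Camera axes: x right, y down, z forward; pixel columns grow to the right and rows downward; lengths in mm; the calibration is good to about 2 mm. The wrist camera is an equidistant fisheye: a pixel r from the principal point sees the ray r / f radians off the axis. A picture is of the moment at which its call begins: read the wrist's pose just before it.
A pose or a line that the arm cannot do raises arm.MotionError and nothing moves.
- arm.close_job(): hands the job in; it is judged then, once.
Readings, each from a call of its own:
- monitor.read_time_s(): time.
- monitor.read_q(): joint angles.
- monitor.read_qd(): joint speeds.
- monitor.read_tau(): joint torques, N m.
- monitor.read_eef_pos(): TCP position.
- monitor.read_tool_rot(): TCP orientation.
- monitor.read_force(): force on the tool from outside, world axes, zero at the start.
- monitor.read_ft_torque(): the same for the moment, N m.
- monitor.read_width(): finger opening in mm.
- monitor.read_grip_force(): force on a finger pad.
Only numpy, scipy, OpenCV 4.12 (cv2) and the standard library are available. Lean on these libraries where they do the work, as an engineer would, in place of code of your own. Each camera call takes 0.05 s, during which the arm holds its last target. There are 200 camera calls.

## Task

Put the vacuum clamping pods away: first, with the drawer still shut, clear the two timber offcuts from in front of it into the plywood crate, then pull the drawer out to its stop and lay every pod on the bed flat on the drawer's floor, side by side and not on end or stacked. When all are in, push the drawer fully home; leave the other things where they are.

Things in the scene. Friction and masses are not known exactly. Their poses are not given: they have to be found in the camera images.
- cab_drawer0 (a joint): slide of the one drawer in the low grey steel cabinet at the far middle of the bed: 0 m = fully shut, about 0.166 m = pulled out to its stop; it slides along the cabinet's own -x (towards the robot), with about 1 N of friction. It may start up to 10 mm ajar
- cab_drawer0_handle (a point): middle of the drawer's handle: a dark horizontal bar 120 mm long, parallel to the drawer front, its axis 35 mm out from the front, 61 mm above the bed and 39 mm below the cabinet's top. Moves with the drawer; axes as the cabinet's
- drawer_floor (a point): centre of the drawer's inner floor, about 22 mm above the bed; axes as the cabinet's. The inside is 195 mm (x) by 318 mm (y), the walls 6 mm thick stand 56 mm above this floor, and the 15 mm thick white front panel (73 mm high, 354 mm wide) outside the -x wall stands 64 mm above it. With the drawer at its stop the cabinet's case covers only the last 35 mm of the inside at the +x end
- cab: low grey cabinet, 240 (x) by 360 (y) by 100 mm high, fixed; origin at the centre of its underside; its front faces its own -x, 120 mm from the origin
- crate: plywood offcut crate, open topped, fixed, 240 (x) by 220 (y) by 50 mm high, walls and floor 8 mm; origin at the centre of its underside. It stands to the left or the right of the drawer, the pods' flat cork mat on the other side
- pod0: vacuum clamping pod: block of 44 (x) by 100 (y) by 44 mm (z) with an aluminium base, a waisted grey middle and a black top; origin at its centre, about 25 mm above the bed at the start. It lies on a 3 mm cork mat at one side. Two to four of the four pods are there; the rest are absent. About 0.25 kg
- pod1: vacuum clamping pod: block of 44 (x) by 100 (y) by 44 mm (z) with an aluminium base, a waisted grey middle and a black top; origin at its centre, about 25 mm above the bed at the start. It lies on a 3 mm cork mat at one side. Two to four of the four pods are there; the rest are absent. About 0.25 kg
- pod2: vacuum clamping pod: block of 44 (x) by 100 (y) by 44 mm (z) with an aluminium base, a waisted grey middle and a black top; origin at its centre, about 25 mm above the bed at the start. It lies on a 3 mm cork mat at one side. Two to four of the four pods are there; the rest are absent. About 0.25 kg
- pod3: vacuum clamping pod: block of 44 (x) by 100 (y) by 44 mm (z) with an aluminium base, a waisted grey middle and a black top; origin at its centre, about 25 mm above the bed at the start. It lies on a 3 mm cork mat at one side. Two to four of the four pods are there; the rest are absent. About 0.25 kg
- offcut0: pale timber offcut, bare block 40 (x) by 150 (y) by 60 mm (z), standing on its long narrow side in front of the drawer; origin at its centre, 30 mm above the bed at the start. About 0.2 kg
- offcut1: pale timber offcut, bare block 40 (x) by 120 (y) by 60 mm (z), standing on its long narrow side in front of the drawer; origin at its centre, 30 mm above the bed at the start. About 0.17 kg
- toolholder: bystander: steel cone tool holder standing among the pods, 50 mm across at the foot, 70 mm high; origin at the centre of its underside
- spanner: bystander: steel spanner lying flat in front of the robot; origin under its middle
- brush: bystander: hand brush lying at the right of the bed; origin under its middle
- oil: bystander: white bottle, 60 mm across, 150 mm high, at one side of the bed; origin at the centre of its underside
- cup: bystander: steel cup, 80 mm across, 90 mm high, at the other side of the bed; origin at the centre of its underside
- case: bystander: black instrument case 70 by 170 by 25 mm lying on top of the cabinet; origin at the centre of its underside

How it is judged:
By the outcome, as a careful person would: the job done as asked, in the order asked, and still so for the second after the job is handed in, with the robot touching nothing.
Of pod0, pod1, pod2, pod3 only 2 to 4 are there at a start; the rules pass over those that are not, and their reading is None.
At some moment in a run one of pod0, pod1, pod2, pod3, offcut0, offcut1 may be knocked a few centimetres aside while the robot is not near it.
Once in a run the grip may slacken for a moment while it holds something.
It also fails if it takes over 210 s, if anything falls off the work surface, if the arm or the gripper's body presses on something with over 40 N, if the wrist force passes 120 N, or if a joint passes its speed limit or range.

## Working session

There is one attempt and no reset: what is moved stays moved. The work goes in short steps, each a Python script; the robot and the scene stay as the last script left them, time stands still between calls to the robot, and variables do not carry over. Pictures are saved under pics/ and viewed, at most 14 in all, crops included, and the job is handed in when it is done.

```bash
ls; mkdir -p pics; python3 - <<'E'
from rig import arm, solver, vision, monitor
import cv2, numpy as np
for n in ("top","scene"):
    s=vision.snapshot(n); cv2.imwrite(f"pics/{n}0.png",s["image"][:,:,::-1]); np.savez(f"{n}0.npz",**s)
    print(n,s["fx"],s["cx"],s["cy"],np.round(s["extrinsics"],3).tolist())
print(monitor.read_time_s(),monitor.read_tool_rot(),monitor.read_width())
E
```

```text
pics
top 397.9606869265178 280.60369367345146 214.39927444831082 [[-0.016, -0.99, 0.142, 410.613], [-1.0, 0.019, 0.02, -18.808], [-0.022, -0.142, -0.99, 1313.327], [0.0, 0.0, 0.0, 1.0]]
scene 431.74795314250724 276.3521417921029 209.4601740330083 [[0.648, 0.598, -0.472, 1220.392], [0.762, -0.511, 0.399, -541.752], [-0.003, -0.618, -0.786, 1124.528], [0.0, 0.0, 0.0, 1.0]]
0.1 [ 9.79173784e-01  2.03020701e-01 -2.57238319e-04 -1.10863055e-03] 93.18498364814728
```

View pics/top0.png

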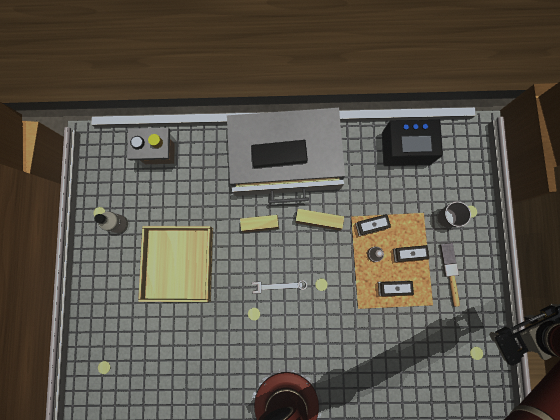

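View pics/scene0.png

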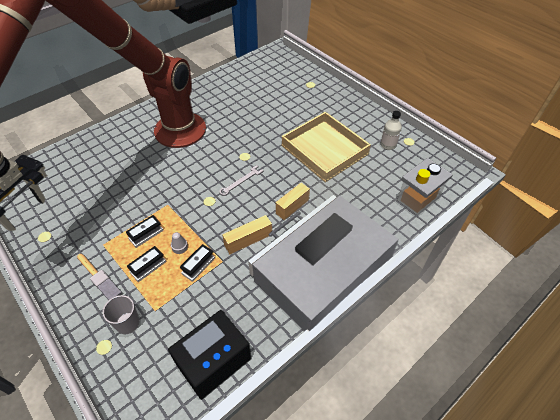

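The top view shows the cabinet at (285,150), slightly rotated, with its handle at (288,197). The offcuts are at (259,223) and (320,219) and the crate is at (175,264). Three pods are on the mat at (374,225), (412,254) and (397,289), with the tool holder at (376,254). Next I measure them from the depth data.

```bash
cat > h.py <<'E'
from rig import arm, solver, vision, monitor
import cv2, numpy as np
from scipy.spatial.transform import Rotation as R
def cloud(s):
    z=s["range_z"]; v,u=np.indices(z.shape)
    P=np.stack([(u-s["cx"])/s["fx"]*z,(v-s["cy"])/s["fy"]*z,z],-1)
    E=s["extrinsics"]; W=P@E[:3,:3].T+E[:3,3]; W[z<=0]=np.nan
    return W
def blobs(W,lo,hi,roi,minpix=40):
    """connected pixels with lo<z<hi inside roi=(x0,x1,y0,y1); centre, sizes, angle of long axis"""
    m=((W[...,2]>lo)&(W[...,2]<hi)&(W[...,0]>roi[0])&(W[...,0]<roi[1])&(W[...,1]>roi[2])&(W[...,1]<roi[3])).astype(np.uint8)
    n,l=cv2.connectedComponents(m,connectivity=4); out=[]
    for i in range(1,n):
        p=W[l==i]
        if len(p)<minpix: continue
        c,(a,b),t=cv2.minAreaRect(p[:,:2].astype(np.float32))
        t=t if a>=b else t+90
        t=(t+90)%180-90
        if t<0 : t+=180
        out.append(dict(c=np.round(c,1),size=np.round(sorted((a,b)),0),ang=round(t,1),z=round(float(np.median(p[:,2])),1),n=len(p),mean=np.round(p[:,:2].mean(0),1)))
    return out
def rot(long_deg,flip=0):
    """tool down, fingers closing across an object's long axis at long_deg from world x"""
    # tool z = -Z, tool y = closing direction = long+90
    a=np.radians(long_deg+90+180*flip); y=np.array([np.cos(a),np.sin(a),0]); z=np.array([0,0,-1.]); x=np.cross(y,z)
    return R.from_matrix(np.stack([x,y,z],1)).as_quat()
E
python3 - <<'E'
from h import *
for n in("top","scene"):
    s=dict(np.load(f"{n}0.npz")); W=cloud(s)
    print(n,"bed",np.nanmedian(W[...,2][(abs(W[...,2])<15)]))
    for nm,lo,hi,roi in(("off",45,75,(430,640,-250,150)),("pods",37,80,(300,700,-450,-150)),("cab",90,108,(500,900,-300,200)),("case",115,140,(500,900,-300,200)),("crate",40,60,(300,700,100,420)),("handle",48,75,(560,690,-200,120)),("side",60,250,(400,900,-700,-250)),("oil",60,250,(400,900,250,700))):
        for b in blobs(W,lo,hi,roi,25): print(nm,b)
E
```

```text
top bed 0.17501944043851836
off {'c': array([635.4, -18. ]), 'size': array([ 10., 128.]), 'ang': 91.2, 'z': 65.7, 'n': 118, 'mean': array([635. , -13.2])}
off {'c': array([ 576.6, -117.2]), 'size': array([ 41., 150.]), 'ang': 79.3, 'z': 59.3, 'n': 613, 'mean': array([ 575.7, -117.1])}
off {'c': array([566.7,  76.3]), 'size': array([ 41., 120.]), 'ang': 94.9, 'z': 59.2, 'n': 487, 'mean': array([566.1,  76.4])}
off {'c': array([ 549. , -244.1]), 'size': array([11., 36.]), 'ang': 178.2, 'z': 47.5, 'n': 29, 'mean': array([ 550. , -245.1])}
pods {'c': array([ 679. , -172.4]), 'size': array([ 2., 42.]), 'ang': 93.7, 'z': 60.3, 'n': 39, 'mean': array([ 679.1, -171.7])}
pods {'c': array([ 566.5, -169.1]), 'size': array([41., 43.]), 'ang': 81.6, 'z': 59.5, 'n': 174, 'mean': array([ 566. , -170.2])}
pods {'c': array([ 555.9, -289.9]), 'size': array([ 44., 100.]), 'ang': 103.2, 'z': 46.3, 'n': 432, 'mean': array([ 555.5, -288.9])}
pods {'c': array([ 461.5, -402.2]), 'size': array([44., 94.]), 'ang': 94.2, 'z': 46.8, 'n': 419, 'mean': array([ 461.1, -402.1])}
pods {'c': array([ 462.2, -291.6]), 
[... 3713 characters left out ...]
': 59.4, 'n': 578, 'mean': array([ 584.5, -115.8])}
side {'c': array([ 468.2, -298. ]), 'size': array([24., 25.]), 'ang': 121.3, 'z': 69.2, 'n': 69, 'mean': array([ 470.2, -297.7])}
side {'c': array([ 582.1, -539.6]), 'size': array([79., 80.]), 'ang': 28.0, 'z': 80.5, 'n': 478, 'mean': array([ 578.7, -540.2])}
side {'c': array([ 821.7, -419.7]), 'size': array([121., 160.]), 'ang': 90.0, 'z': 110.0, 'n': 3707, 'mean': array([ 830.6, -423.7])}
oil {'c': array([583.8, 536.5]), 'size': array([44., 60.]), 'ang': 12.0, 'z': 100.0, 'n': 343, 'mean': array([588.4, 535.2])}
oil {'c': array([821.1, 418.5]), 'size': array([101., 135.]), 'ang': 89.8, 'z': 119.4, 'n': 1410, 'mean': array([828.1, 400.6])}
```

```bash
cat >> h.py <<'E'
def find(lo,hi,roi,smin,smax,lmin,lmax):
    """rectangles of the right size, averaged over the two cameras"""
    res=[[b for b in blobs(cloud(vision.snapshot(n)),lo,hi,roi,60) if smin<b['size'][0]<smax and lmin<b['size'][1]<lmax] for n in("top","scene")]
    out=[]
    for b in res[0]:
        m=[o for o in res[1] if np.hypot(*(o['c']-b['c']))<15]
        if m: out.append(((b['c']+m[0]['c'])/2,b['ang']+((m[0]['ang']-b['ang']+90)%180-90)/2))
        else: print("one view only",b); out.append((b['c']+[2,0],b['ang']))
    return out
def pose(x,y,z,ang):
    """of the two half-turn grasps, the nearer in joint space"""
    q=np.array(monitor.read_q()); best=None
    for f in(0,1):
        s=solver.solve_ik([x,y,z],rot(ang,f))
        if s is not None and abs(s[6])<2.7:
            d=np.abs(np.array(s)-q).max()
            if best is None or d<best[0]: best=(d,rot(ang,f))
    return best[1]
def pick(c,ang,z,opening,squeeze=40,hi=230):
    r=pose(*c,z,ang); arm.set_gripper(opening)
    arm.move_ptp([*c,hi],r); arm.servo_line([*c,z+25],feed=200)
    hit=arm.servo_line([*c,z],feed=60,max_force=15)
    arm.set_gripper(0,squeeze); w=monitor.read_width(); 
    arm.servo_line([*c,hi],feed=150); arm.pause(.1)
    print("pick hit",hit,"w",w,monitor.read_width(),"grip",monitor.read_grip_force(),"t",monitor.read_time_s())
    return monitor.read_width()>25
def place(c,ang,z,opening,hi=230):
    """z: expected TCP height at touchdown"""
    r=pose(*c,z,ang); arm.move_ptp([*c,hi],r); 
    print("before place w",monitor.read_width(),"grip",monitor.read_grip_force())
    arm.servo_line([*c,z+20],feed=180)
    hit=arm.servo_line([*c,z-4],feed=35,max_force=6)
    print("touch",hit,np.round(monitor.read_eef_pos(),1))
    arm.set_gripper(opening); arm.servo_line([*c,hi],feed=200)
    print("t",monitor.read_time_s())
OFF=(45,75,(440,640,-260,220),34,52,105,165)
E
python3 - <<'E'
from h import *
for n in("top","scene"):
    W=cloud(dict(np.load(f"{n}0.npz")));m=(W[...,2]>38)&(W[...,2]<58)&(W[...,0]>300)&(W[...,0]<590)&(W[...,1]>200)&(W[...,1]<490)
    print(cv2.minAreaRect(W[m][:,:2].astype(np.float32)))
f=find(*OFF); print(f)
c,a=min(f,key=lambda o:o[0][1])
assert pick(c,a,30,72)
place((398,346),90,39,62)
E
```

```text
((443.127685546875, 347.755859375), (222.27987670898438, 237.2807159423828), 89.0921401977539)
((447.0779724121094, 346.6509094238281), (227.0492706298828, 244.5785675048828), 89.23353576660156)
[(array([ 577.8 , -117.65]), 79.4), (array([568.75,  76.65]), 95.1)]
pick hit False w 40.04332688745575 39.67214884753596 grip 39.99141991138458 t 6.6417
before place w 39.53734724395656 grip 39.99133765697479
touch True [397.9 345.7  38. ]
t 11.85
```

```bash
python3 - <<'E'
from h import *
f=[o for o in find(*OFF) if o[0][1]<225]; print(f)
c,a=f[0]
assert pick(c,a,30,72)
place((495,346),90,39,62)
arm.move_ptp([430,-150,300],pose(430,-150,300,90))
s=vision.snapshot("top");cv2.imwrite("pics/top1.png",s["image"][:,:,::-1])
for n in("top","scene"):
    W=cloud(vision.snapshot(n))
    for nm,lo,hi,roi in(("off",45,80,(330,560,230,460)),("handle",55,75,(600,648,-120,80)),("panel",78,93,(600,760,-220,200)),("cab",94,108,(600,990,-220,200))):
        for b in blobs(W,lo,hi,roi,25): print(n,nm,b)
E
```

```text
[(array([568.7,  76.2]), 94.3)]
pick hit False w 39.51385860271407 39.716856012563206 grip 39.96945083141327 t 17.3917
before place w 39.327369625909704 grip 39.969136118888855
touch True [494.8 345.7  38. ]
t 21.875
top off {'c': array([446.4, 307.3]), 'size': array([142., 227.]), 'ang': 179.7, 'z': 49.1, 'n': 263, 'mean': array([480.6, 260.4])}
top off {'c': array([453.9, 447.8]), 'size': array([ 67., 236.]), 'ang': 163.3, 'z': 48.9, 'n': 214, 'mean': array([463.3, 446.1])}
top off {'c': array([492.7, 344.6]), 'size': array([ 40., 119.]), 'ang': 90.4, 'z': 67.3, 'n': 508, 'mean': array([492.4, 343.1])}
top off {'c': array([396.2, 346.1]), 'size': array([ 37., 152.]), 'ang': 89.1, 'z': 67.2, 'n': 642, 'mean': array([396.2, 343.4])}
top handle {'c': array([639.3, -18. ]), 'size': array([ 18., 128.]), 'ang': 90.8, 'z': 65.5, 'n': 148, 'mean': array([636.6, -16.8])}
top panel {'c': array([681.2, -16.9]), 'size': array([ 22., 351.]), 'ang': 92.6, 'z': 86.1, 'n': 624, 'mean': array([679.2, -17.1])}
top cab {'c': array([807.1, -10.3]), 'size': array([227., 361.]), 'ang': 92.8, 'z': 99.2, 
[... 414 characters left out ...]
': array([501.1, 338.3])}
scene off {'c': array([442.3, 239.5]), 'size': array([ 15., 222.]), 'ang': 177.3, 'z': 48.8, 'n': 131, 'mean': array([448.1, 240. ])}
scene handle {'c': array([640.2, -19.2]), 'size': array([ 13., 128.]), 'ang': 90.6, 'z': 66.2, 'n': 136, 'mean': array([641.2, -17.5])}
scene panel {'c': array([682.5, -17.1]), 'size': array([ 18., 353.]), 'ang': 92.8, 'z': 87.2, 'n': 534, 'mean': array([683.6, -28.5])}
scene panel {'c': array([ 733.5, -194.4]), 'size': array([ 3., 50.]), 'ang': 0.3, 'z': 85.8, 'n': 33, 'mean': array([ 733.1, -194.4])}
scene cab {'c': array([809.7,  -9.9]), 'size': array([227., 364.]), 'ang': 92.7, 'z': 100.1, 'n': 7513, 'mean': array([824. , -29.1])}
```

View pics/top1.png

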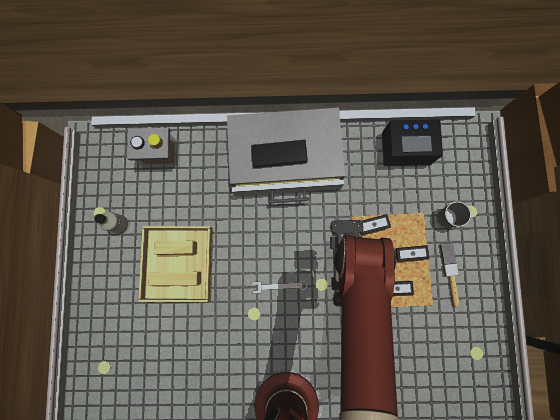

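Both offcuts lie flat in the crate, at (175,248) and (174,279), and nothing is left in front of the drawer. Next I hook the handle with closed fingers and pull the drawer out.

```bash
python3 - <<'E'
from h import *
t=np.radians(2.7); ux=np.array([np.cos(t),np.sin(t),0])
p=np.array([639.5,-18.5,0])+20*ux
arm.set_gripper(0)
r=pose(p[0],p[1],42,2.7)
arm.move_ptp([p[0],p[1],220],r); arm.servo_line([p[0],p[1],100],feed=200)
print("down hit",arm.servo_line([p[0],p[1],42],feed=60,max_force=8))
e=p-200*ux; print("stop",arm.servo_line([e[0],e[1],42],feed=60,max_force=14),monitor.read_eef_pos(),monitor.read_force())
c=np.array(monitor.read_eef_pos()); c=c+7*ux
arm.servo_line(c,feed=40); c[2]=230; arm.servo_line(c,feed=200)
arm.move_ptp([300,350,300],pose(300,350,300,90))
for n in("top","scene"):
    s=vision.snapshot(n);cv2.imwrite(f"pics/{n}2.png",s["image"][:,:,::-1]); W=cloud(s)
    for nm,lo,hi,roi in(("handle",57,72,(440,490,-100,70)),("panel",78,96,(490,560,-220,200)),("floor",14,30,(500,740,-220,200))):
        for b in blobs(W,lo,hi,roi,40): print(n,nm,b)
print(monitor.read_time_s())
E
```

```text
down hit False
stop True [496.17156281 -25.24150939  42.45724235] [ 1.00823745 -0.12708804  0.8109677 ]
top handle {'c': array([480.2, -26.2]), 'size': array([ 16., 129.]), 'ang': 90.7, 'z': 65.3, 'n': 149, 'mean': array([479.4, -24.2])}
top panel {'c': array([524.3, -23.4]), 'size': array([ 21., 351.]), 'ang': 92.7, 'z': 86.4, 'n': 632, 'mean': array([522.3, -24.4])}
top floor {'c': array([625.5, -19.3]), 'size': array([170., 320.]), 'ang': 92.8, 'z': 21.4, 'n': 4893, 'mean': array([624.8, -19.5])}
scene handle {'c': array([484.2, -27.5]), 'size': array([ 16., 129.]), 'ang': 93.0, 'z': 65.4, 'n': 121, 'mean': array([484.3, -26.4])}
scene panel {'c': array([528.8, -25.1]), 'size': array([ 25., 352.]), 'ang': 93.1, 'z': 86.1, 'n': 610, 'mean': array([528.6, -37.8])}
scene floor {'c': array([596.6,  -8.1]), 'size': array([128., 302.]), 'ang': 92.7, 'z': 22.0, 'n': 3019, 'mean': array([597.3, -14.7])}
scene floor {'c': array([ 606.2, -185.2]), 'size': array([ 13., 152.]), 'ang': 7.2, 'z': 23.4, 'n': 79, 'mean': array([ 601.3, -186.5])}
33.3917
```

View pics/top2.png

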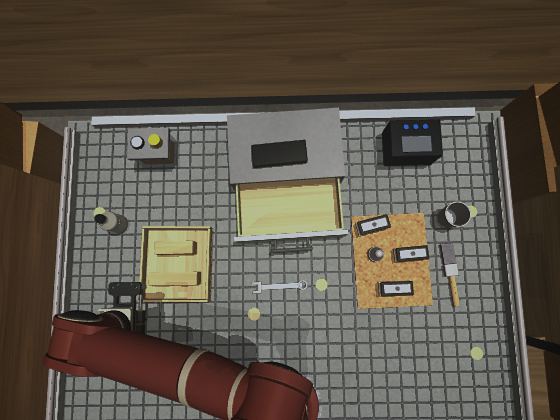

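The drawer is out and empty. I'll pull once more to confirm it's at the stop.

```bash
python3 - <<'E'
from h import *
t=np.radians(2.7); ux=np.array([np.cos(t),np.sin(t),0])
p=np.array([482,-26,0])+20*ux
r=pose(p[0],p[1],42,2.7)
arm.move_ptp([p[0],p[1],220],r); arm.servo_line([p[0],p[1],100],feed=200)
print("down hit",arm.servo_line([p[0],p[1],42],feed=60,max_force=8))
e=p-45*ux; print("stop",arm.servo_line([e[0],e[1],42],feed=30,max_force=22),monitor.read_eef_pos(),monitor.read_force())
c=np.array(monitor.read_eef_pos())+7*ux
arm.servo_line(c,feed=40); c[2]=230; arm.servo_line(c,feed=200)
arm.move_ptp([300,350,300],pose(300,350,300,90))
for n in("top","scene"):
    W=cloud(vision.snapshot(n))
    for nm,lo,hi,roi in(("handle",57,72,(440,490,-100,70)),("panel",78,96,(490,560,-220,200)),("floor",14,30,(500,740,-220,200))):
        for b in blobs(W,lo,hi,roi,90): print(n,nm,b)
print(monitor.read_time_s(), [ (c,a) for c,a in find(37,58,(280,680,-480,-200),36,54,85,112)])
E
```

```text
down hit False
stop True [496.33072467 -25.02352795  42.99361515] [0.71883452 0.12407547 1.07386532]
top handle {'c': array([480.3, -26.2]), 'size': array([ 16., 129.]), 'ang': 90.8, 'z': 65.8, 'n': 152, 'mean': array([479.4, -24.4])}
top panel {'c': array([524.5, -23.2]), 'size': array([ 21., 351.]), 'ang': 92.7, 'z': 86.6, 'n': 631, 'mean': array([522.3, -24. ])}
top floor {'c': array([625.4, -19.2]), 'size': array([170., 320.]), 'ang': 93.0, 'z': 21.4, 'n': 4913, 'mean': array([624.7, -19.2])}
scene handle {'c': array([482.1, -28.9]), 'size': array([ 15., 128.]), 'ang': 90.2, 'z': 65.4, 'n': 119, 'mean': array([484.2, -24.7])}
scene panel {'c': array([527.6, -24.8]), 'size': array([ 26., 354.]), 'ang': 92.1, 'z': 86.3, 'n': 612, 'mean': array([528.4, -33.4])}
scene floor {'c': array([596.6,  -8.4]), 'size': array([128., 303.]), 'ang': 92.5, 'z': 22.1, 'n': 3031, 'mean': array([597.1, -14.4])}
40.675 [(array([ 558.1, -289.7]), 103.1), (array([ 464.05, -406.9 ]), 93.55000000000001), (array([ 355.85, -351.5 ]), 90.69999999999999)]
```

```bash
cat > pod.py <<'E'
from h import *
import sys
v=float(sys.argv[1]); 
t=np.radians(2.7); ux=np.array([np.cos(t),np.sin(t)]); uy=np.array([-ux[1],ux[0]])
f=find(37,58,(280,680,-480,-200),36,54,85,112); print(f)
c,a=max(f,key=lambda o:o[0][1]-abs(o[0][0]-460)*0)
assert pick(c,a,8,76,45)
place(np.array([526,-24])+78*ux+v*uy,2.7,27,64)
for b in blobs(cloud(vision.snapshot("scene")),50,77,(540,690,-180,150),60): print(b)
arm.move_ptp([400,330,300],pose(400,330,300,90))
s=vision.snapshot("top");cv2.imwrite(f"pics/pod{int(v)}.png",s["image"][:,:,::-1])
for b in blobs(cloud(s),50,77,(545,685,-165,130),60): print("top",b)
print(monitor.read_time_s())
E
python3 pod.py 95
```

```text
[(array([ 557.6 , -290.05]), 104.2), (array([ 463.8 , -406.65]), 93.45), (array([ 355.9 , -351.75]), 90.5)]
pick hit False w 43.67257407370987 43.349698463335855 grip 44.93223309516907 t 48.65
before place w 44.00828157912464 grip 44.9320650100708
touch True [599.9  74.4  27.1]
t 53.4917
{'c': array([608.3, 141.3]), 'size': array([ 10., 136.]), 'ang': 2.4, 'z': 64.9, 'n': 187, 'mean': array([605.7, 139.4])}
{'c': array([602.5,  72.4]), 'size': array([ 48., 101.]), 'ang': 1.2, 'z': 65.9, 'n': 382, 'mean': array([604.7,  71.2])}
{'c': array([ 542.9, -120. ]), 'size': array([  6., 115.]), 'ang': 92.4, 'z': 63.2, 'n': 151, 'mean': array([ 543.2, -124.1])}
top {'c': array([598.1,  74.4]), 'size': array([ 44., 101.]), 'ang': 2.7, 'z': 65.5, 'n': 436, 'mean': array([597. ,  74.1])}
54.85
```

The first pod is flat in the drawer with its top at z≈66. Next pod.

```bash
python3 pod.py 0
```

```text
[(array([ 463.8, -406.7]), 94.6), (array([ 356.15, -351.8 ]), 90.85)]
pick hit False w 43.858591024896874 43.93138610339207 grip 44.97636079788208 t 61.9083
before place w 44.18961148716314 grip 44.97622489929199
touch True [604.3 -20.5  27.1]
t 66.925
{'c': array([607.9, 139.5]), 'size': array([ 12., 135.]), 'ang': 4.5, 'z': 64.2, 'n': 188, 'mean': array([609.1, 139.3])}
{'c': array([602.5,  73.4]), 'size': array([ 46., 101.]), 'ang': 1.4, 'z': 65.7, 'n': 381, 'mean': array([605.1,  71.5])}
{'c': array([605.6, -21.1]), 'size': array([ 48., 103.]), 'ang': 0.8, 'z': 65.5, 'n': 405, 'mean': array([608.8, -23. ])}
{'c': array([ 543.8, -111.5]), 'size': array([  7., 134.]), 'ang': 92.4, 'z': 64.4, 'n': 179, 'mean': array([ 543.6, -117. ])}
top {'c': array([601.9, -20.4]), 'size': array([ 44., 100.]), 'ang': 3.1, 'z': 65.5, 'n': 430, 'mean': array([601. , -20.6])}
top {'c': array([598.5,  74.3]), 'size': array([ 44., 100.]), 'ang': 2.8, 'z': 65.6, 'n': 433, 'mean': array([597.7,  74.3])}
68.55
```

```bash
python3 pod.py -95
```

```text
[(array([ 463.85, -406.5 ]), 93.05000000000001)]
pick hit False w 43.55397113404346 43.780571084503045 grip 44.841660261154175 t 75.7917
before place w 44.03604128043791 grip 44.84140455722809
touch True [ 608.9 -115.3   27.1]
t 80.5
{'c': array([607.3, 140.9]), 'size': array([ 10., 134.]), 'ang': 2.3, 'z': 64.6, 'n': 182, 'mean': array([605.6, 139.3])}
{'c': array([603.4,  73.4]), 'size': array([ 47., 104.]), 'ang': 2.7, 'z': 65.7, 'n': 386, 'mean': array([605.6,  71.2])}
{'c': array([607.6, -21. ]), 'size': array([ 46., 100.]), 'ang': 3.6, 'z': 65.7, 'n': 412, 'mean': array([609.9, -23.2])}
{'c': array([ 542.9, -102.6]), 'size': array([ 17., 157.]), 'ang': 96.3, 'z': 64.4, 'n': 195, 'mean': array([ 544.2, -110.5])}
{'c': array([ 611.5, -116.2]), 'size': array([ 44., 100.]), 'ang': 3.3, 'z': 65.9, 'n': 438, 'mean': array([ 613.6, -117.5])}
top {'c': array([ 606.6, -115. ]), 'size': array([44., 99.]), 'ang': 4.0, 'z': 65.5, 'n': 433, 'mean': array([ 606.1, -114.7])}
top {'c': array([603. , -20.3]), 'size': array([ 44., 100.]), 'ang': 3.1, 'z': 65.4, 'n': 429, 'mean': array([601.8, -20.3])}
top {'c': array([599. ,  74.5]), 'size': array([ 44., 100.]), 'ang': 2.6, 'z': 65.5, 'n': 434, 'mean': array([598.5,  74.4])}
82.4083
```

View pics/pod-95.png

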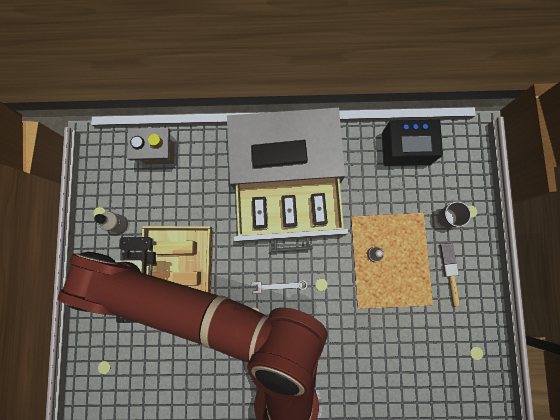

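All three pods lie flat side by side at (259,211), (289,209) and (319,208), and the mat holds only the tool holder. I push the drawer shut.

```bash
python3 - <<'E'
from h import *
t=np.radians(2.7); ux=np.array([np.cos(t),np.sin(t),0])
arm.set_gripper(0)
p=np.array([481.5,-26,45])-38*ux
r=pose(*p,2.7)
arm.move_ptp([p[0],p[1],220],r); arm.servo_line([p[0],p[1],100],feed=200)
print("down hit",arm.servo_line(p,feed=60,max_force=8))
e=p+235*ux; print("stop",arm.servo_line(e,feed=50,max_force=20),monitor.read_eef_pos(),monitor.read_force())
c=np.array(monitor.read_eef_pos())
print("again",arm.servo_line(c-3*ux,feed=20),arm.servo_line(c+15*ux,feed=20,max_force=25),monitor.read_eef_pos())
c=c-25*ux; arm.servo_line(c,feed=60); c[2]=230; arm.servo_line(c,feed=200)
arm.move_ptp([350,-350,320],pose(350,-350,320,90))
for n in("top","scene"):
    s=vision.snapshot(n); W=cloud(s); cv2.imwrite(f"pics/{n}9.png",s["image"][:,:,::-1])
    for nm,lo,hi,roi in(("off",55,80,(330,560,230,460)),("handle",55,75,(600,660,-120,80)),("panel",78,93,(600,760,-220,200)),("cab",94,108,(600,990,-220,200)),("case",115,140,(500,900,-300,200))):
        for b in blobs(W,lo,hi,roi,60): print(n,nm,b)
print(monitor.read_time_s())
E
```

```text
down hit False
stop True [631.66983591 -18.85867265  44.23535761] [-0.14858175  0.72075161  0.24104477]
again False True [631.14914263 -19.07442204  43.59400032]
top off {'c': array([492.6, 344.4]), 'size': array([ 39., 119.]), 'ang': 89.3, 'z': 67.1, 'n': 496, 'mean': array([492.6, 343.6])}
top off {'c': array([396.2, 345.6]), 'size': array([ 37., 150.]), 'ang': 89.1, 'z': 67.2, 'n': 631, 'mean': array([396.3, 344.6])}
top handle {'c': array([648.9, -18.3]), 'size': array([ 23., 128.]), 'ang': 90.9, 'z': 65.5, 'n': 156, 'mean': array([645. , -16.3])}
top panel {'c': array([687.7, -17.6]), 'size': array([ 18., 353.]), 'ang': 92.8, 'z': 86.6, 'n': 628, 'mean': array([687. , -17.2])}
top cab {'c': array([807.5, -10.5]), 'size': array([228., 361.]), 'ang': 92.8, 'z': 99.2, 'n': 6473, 'mean': array([809.5, -14.3])}
top case {'c': array([774.8,   7.5]), 'size': array([ 72., 170.]), 'ang': 94.3, 'z': 124.2, 'n': 1218, 'mean': array([773.4,   7.5])}
scene off {'c': array([399. , 344.8]), 'size': array([ 47., 156.]), 'ang': 90.0, 'z': 67.2, 'n': 394, 'mean': array([402.7, 340.2])}
scene off {'c': array([496.9, 345.1]), 'size': array([ 45., 126.]), 'ang': 90.2, 'z': 67.2, 'n': 340, 'mean': array([499. , 340.4])}
scene handle {'c': array([650.1, -18.1]), 'size': array([ 17., 129.]), 'ang': 90.9, 'z': 65.7, 'n': 142, 'mean': array([649.6, -19. ])}
scene panel {'c': array([686.7, -22.7]), 'size': array([ 12., 343.]), 'ang': 93.0, 'z': 87.4, 'n': 262, 'mean': array([688.1, -34.3])}
scene cab {'c': array([809.7, -10.3]), 'size': array([228., 364.]), 'ang': 92.8, 'z': 100.0, 'n': 7517, 'mean': array([823.8, -29.2])}
scene case {'c': array([778.6,   6.9]), 'size': array([ 71., 173.]), 'ang': 94.3, 'z': 124.7, 'n': 1291, 'mean': array([781.2,   2.3])}
94.225
```

View pics/scene9.png

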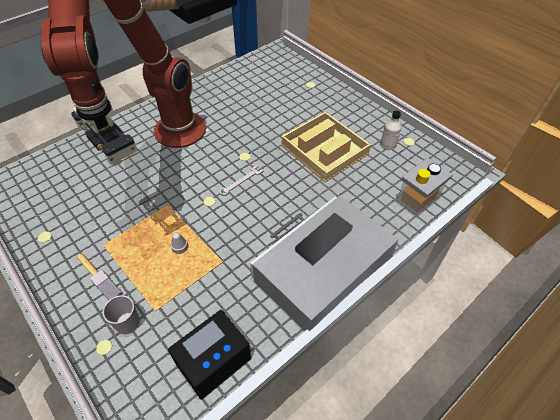

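The drawer travelled 166 mm from stop to shut, so it's fully home. The offcuts are in the crate at (325,145), and the bystanders haven't moved.

```bash
python3 -c "
from rig import arm
print(arm.close_job())"
```

```text
the job is handed in; nothing more can be done
None
```

The job is done and handed in: both offcuts are in the crate, all three pods found on the bed lie flat side by side in the drawer, and the drawer is pushed fully home, with 94 s on the robot's clock at my last check.

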